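# Empty a tray of used tubes into the discard bin with room

### The job

Tip the four used tubes from the scoop tray into whichever discard bin still has room, and set the empty tray back down flat on the bench. Shut the lid of the bin that is full and leave the lid of the other one standing open, without disturbing the other things on the bench.

Things in the scene. Friction and masses are not known exactly. Their poses are not given: they have to be found in the camera images.
- bin_a: yellow plastic discard bin, fixed: square open box, 190 x 190 mm outside, walls and floor 4 mm, rim 110 mm above the bench. Origin: centre of its underside; +x points to its hinge side (away from the bench's middle), z up. One bin is full, the other nearly empty; which is which changes.
- bin_b: the other bin, exactly like bin_a (on the other side of the bench), same frame.
- lid_a (a joint): flip lid of bin_a: panel 190 x 190 x 6 mm plus a 20 mm thumb tab at its free edge, hinged along the bin's +x rim (95 mm from the bin's centre, 110 mm above the bench). Value: rad, 0 = shut flat on the rim, 1.57 = upright, 1.9 = stop; it starts at 1.2 to 1.55. Stiff hinge (0.3 N m): stays where left; about 3 N at the free edge moves it.
- lid_b (a joint): flip lid of bin_b: panel 190 x 190 x 6 mm plus a 20 mm thumb tab at its free edge, hinged along the bin's +x rim (95 mm from the bin's centre, 110 mm above the bench). Value: rad, 0 = shut flat on the rim, 1.57 = upright, 1.9 = stop; it starts at 1.2 to 1.55. Stiff hinge (0.3 N m): stays where left; about 3 N at the free edge moves it.
- lid_a_edge (a point): middle of the free edge of bin_a's lid, on its outer face, the one that is uppermost when shut (190 mm from the hinge).
- lid_b_edge (a point): the same point on bin_b's lid.
- few: the two used tubes lying on the floor of the bin that still has room (they do not move). Origin: at the middle of that bin's floor, whichever bin it is.
- brimful: the load of used tubes that fills the other bin to 6 mm below its rim (it does not move, and does not hinder the lid). Origin: at the middle of that bin's floor.
- tray: stainless scoop tray, about 0.3 kg empty. Flat floor 160 x 146 mm inside, 4 mm thick; walls 38 mm high at the back and two sides; in front (+x) a 40 mm pouring lip, open at its end, rising at 11.5 degrees. Origin: underside of the flat floor, at its middle; +x towards the lip, z up.
- tray_grip (a point): middle of the tray's handle: a flat upright steel bar behind the back wall, 12 mm thick (along the tray's x), 22 mm high, 100 mm long (along y), at x = -124 mm, z = 31 mm in the tray's frame. The gap to the back wall is 36 mm, and 80 mm wide between the bar's end arms. Axes as the tray's.
- tray_lip (a point): middle of the edge of the pouring lip: 120 mm in front of the tray's origin, 12 mm above the underside. Axes as the tray's.
- tube0_mid (a point): middle of a used 50 mL tube lying across the tray: 117 mm long, body 29 mm thick, screw cap 34 mm, about 30 g; x along the tube towards the cap. It rolls.
- tube1_mid (a point): the same for another tube.
- tube2_mid (a point): the same for another tube.
- tube3_mid (a point): the same for another tube.
- tip_box: bystander, not to be disturbed: pipette-tip box with lid, 122 x 82 x 78 mm, origin at the middle of its underside.
- tube_rack: bystander, not to be disturbed: rack of standing tubes, 90 x 190 x 120 mm, origin at the middle of its underside.
- pipette: bystander, not to be disturbed: black pipette lying down, 235 x 30 x 30 mm, origin at the middle of its underside. It lies beyond the tray's lip.
- wash_bottle: bystander, not to be disturbed: round white bottle, 68 x 68 x 170 mm, origin at the middle of its underside.
- timer: bystander, not to be disturbed: small bench timer, 70 x 65 x 18 mm, origin at the middle of its underside.
- reagent_bottle: bystander, not to be disturbed: round glass jar, 76 x 76 x 150 mm, origin at the middle of its underside.
- microtube_rack: bystander, not to be disturbed: low microtube rack, 90 x 200 x 39 mm, origin at the middle of its underside.

How it is judged:
By the outcome, as a careful person would: the job done as asked, in the order asked, and still so for the second after the job is handed in, with the robot touching nothing.
It also fails if it takes over 67 s, if anything falls off the work surface, if the arm or the gripper's body presses on something with over 40 N, if the wrist force passes 120 N, or if a joint passes its speed limit or range.

### The arm

A 7-joint arm with a two-finger parallel gripper is mounted at the origin on the work surface. World frame = base frame: x ahead of the robot, y to its left, z up, the work surface at z = 0. Lengths are in m, angles in rad, forces in N, time in s.
With the tool pointing down it reaches from about 0.425 to 0.875 m from the base axis. Payload 4.7 kg.
Tool frame: the origin (TCP) lies between the finger pads; the fingertips stand 11 mm ahead of it and the grasp point (between the pads) lies 8 mm behind it; z points along the fingers, y is the line along which they close (so a half turn about z gives the same grasp; the last joint's range is limited). The gripper opens to 87 mm and grips with 3 to 60 N. Pads are 19 mm wide; open, the fingers measure 117 mm over their backs; the gripper's body (75 mm by 190 mm) begins 51 mm behind the grasp point.
Start: joints at [1.241, 0.321, -0.07, 1.45, 0.023, 1.371, -0.057], TCP at [0.219, -0.612, 0.234] pointing down, gripper open.
Joint ranges: [-2.86, 2.86], [-0.3, 2.09], [-1.38, 1.24], [0.06, 2.45], [-1.56, 4.7], [0.09, 2.05], [-2.69, 2.69]. Speed limits (rad/s): [2.57, 2.57, 3.14, 3.14, 3.14, 3.14, 3.14].

### API

Orientations are given as a rotation vector (axis times angle).
In Python, from bench import ctrl gives the robot as it stands. The module is installed in compiled form; this text tells all that it offers.
- The arm moves only by the shell command python3 -m inch 'ROWS' [FORCE]. ROWS is JSON, a list of rows, each an object with "slide": the shift along the tool's x, y, z scaled (see below), a list of three; "angular": the turn, a rotation vector about the tool's x, y, z scaled (see below), a list of three; "claw": the opening, from -1 (shut) to 1 (fully open). In form: [{"slide": [tx, ty, tz], "angular": [rx, ry, rz], "claw": claw}, ...]. A call has 1 to 10 rows; each row is the pose to reach, as a shift and turn from the pose commanded when the call began, along the tool's axes at that moment; what a row does not reach only later rows make up. The controller multiplies each number of a shift by 0.25 m and each number of a turn by 30 degrees. A row lasts 1/10 s, in which the tool goes at most 50 mm and 8.59 degrees, less where a joint would pass 70% of its speed; a pose out of reach is approached as far as the arm can. A call with a number of a shift or a turn outside -1 to 1 is refused whole. A call with a gripper value outside its range is refused whole. The fingers move at their own pace and stop on an object; FORCE is the grip in N (left out, the last holds). Time passes only in rows, so rows that repeat a pose let the fingers close. It gives the time, the measured TCP pose, the force, the opening and the grip force at its end, in the units of the state.
- ctrl.get_state(): the state, without advancing time (a new reading comes with each control period).
- ctrl.get_image(name): name is "scene" or "top"; returns a dict with "color" (400x640x3 uint8, red, green, blue), "depth" (400x640 float32, m along the optical axis (not along the pixel's ray), 0 where there is no reading), "camera_matrix" (3x3 intrinsics, pixels), "extrinsics" (4x4, takes a point from camera to world coordinates). Camera axes: x right, y up, looking along -z (the intrinsics and any distortion apply to the point x, -y, -z); pixel columns grow to the right and rows downward; lengths in m; the calibration is good to about 2 mm. A picture is of the moment at which its call begins.
- ctrl.close_job(): hands the job in; it is judged then, once.
Trained networks look in the newest picture that a camera, given by its name, has taken for a name from the list of things; names that differ only in an ending like _2 or _b are one class to them, and where a whole thing is asked for, a point or a joint stands for the part that bears it (a point fixed in the world has none). Each returns a list of dicts, best first, with "confidence" (0 to 1); they miss things now and then, are a little off and sometimes report something else, mostly with a low value. They report only what shows in the picture. A call takes as long as a camera call.
- ctrl.find_in(query, camera): "bbox" ([centre column, centre row, width, height] in pixels, round what is visible of it).
- ctrl.outline_of(query, camera): "mask" (400x640 bool, what is visible of it) and "bbox" ([centre column, centre row, width, height] in pixels, round what is visible of it).
The state is a dict: "time": time; "joint_positions": joint angles; "qd": joint speeds; "joint_torque": joint torques, N m; "position": TCP position; "tool_rot": TCP orientation; "ft_force": force on the tool from outside, world axes, zero at the start; "torque": the same for the moment, N m; "grip_width": opening from 0.0 (shut) to 1.0 (fully open); "grip_force": force on a finger pad.
Only numpy, scipy, OpenCV 4.12 (cv2) and the standard library are available. Lean on these libraries where they do the work, as an engineer would, in place of code of your own. Each camera call takes 0.05 s, during which the arm holds its last target. There are 200 camera calls.

## Working session

There is one attempt and no reset: what is moved stays moved. The work goes in short steps, Python scripts to look and compute and a shell command to move; the robot and the scene stay as the last step left them, time stands still between calls to the robot, and variables do not carry over. Pictures are saved under pics/ and viewed, at most 10 in all, crops included, and the job is handed in when it is done.

```bash
mkdir -p pics; cat > h.py <<'E'
import numpy as np, cv2
from scipy.spatial.transform import Rotation as R
from bench import ctrl
def cloud(im):
    K=im["camera_matrix"];d=im["depth"];T=im["extrinsics"]
    v,u=np.mgrid[:d.shape[0],:d.shape[1]]
    p=np.stack([(u-K[0,2])/K[0,0]*d,-(v-K[1,2])/K[1,1]*d,-d,np.ones_like(d)],-1)@T.T
    p=p[...,:3]; p[d<=0]=np.nan
    return p
def save(im,n,s=1.25): cv2.imwrite(f"pics/{n}.png",cv2.resize(im["color"][...,::-1],None,fx=s,fy=s))
E
python3 - <<'E'
from h import *
for n in("top","scene"):
    im=ctrl.get_image(n);save(im,n+"0");np.savez(n+"0.npz",p=cloud(im))
    print(n,im["extrinsics"][:3,3])
s=ctrl.get_state();print(s["position"],s["tool_rot"],s["time"],s["grip_width"],s["ft_force"])
E
```

```text
top [3.47947719e-01 5.87069081e-05 1.34897395e+00]
scene [0.868903   0.57131478 1.26995497]
[ 0.21887328 -0.61153278  0.23260388] [-3.09367721e+00 -5.37102772e-01  6.02422894e-04] 0.1 0.9989602482351957 [-0.45669685 -0.83035745 -0.38944852]
```

View pics/top0.png

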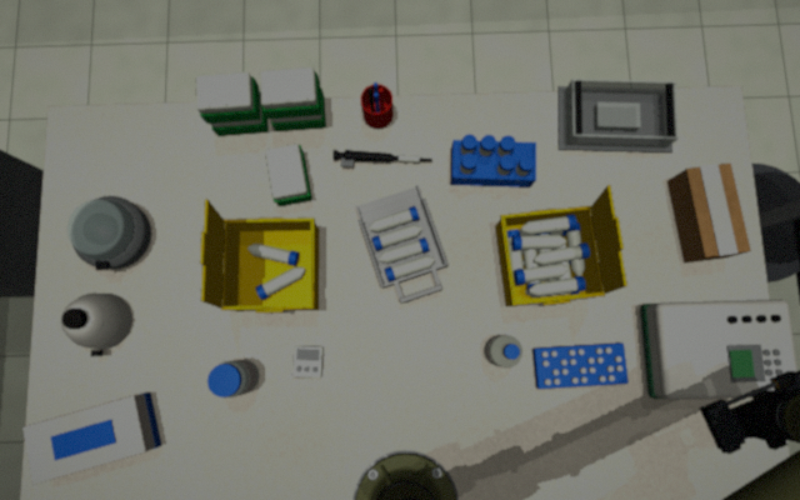

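View pics/scene0.png

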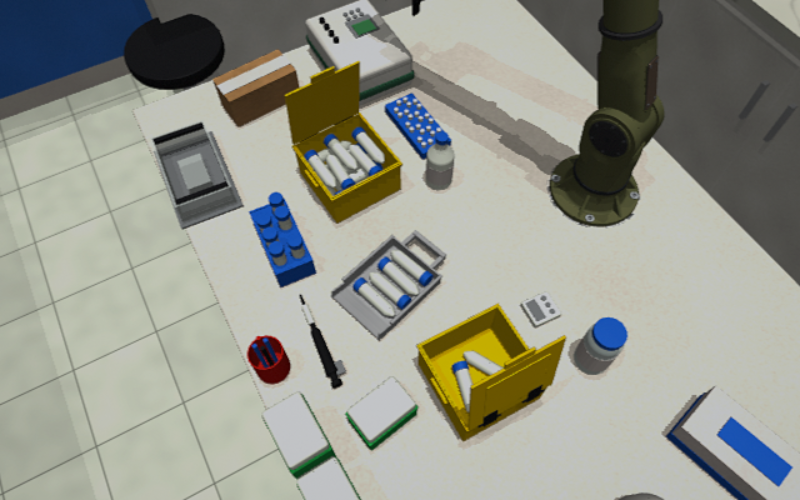

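The top view shows the full bin on the right (-y, about 560,255) and the bin with room on the left (+y, about 262,262). The tray is in the middle with its lip pointing up, away from the robot, and slightly left. Its handle is at about (418,287).

```bash
cat > meas.py <<'E'
from h import *
im=ctrl.get_image("top");P=cloud(im)
def ext(q,cam="top",PP=P,k=2):
    for r in ctrl.outline_of(q,cam)[:k]:
        m=r["mask"];p=PP[m];p=p[~np.isnan(p[:,0])]
        rect=cv2.minAreaRect((p[:,:2]*1000).astype(np.float32))
        print(q,cam,round(r["confidence"],2),"bb",np.round(r["bbox"]),"z5/50/98",np.round(np.percentile(p[:,2],[5,50,98]),3),"lo",np.round(np.percentile(p[:,:2],1,axis=0),3),"hi",np.round(np.percentile(p[:,:2],99,axis=0),3),"rect",np.round(rect[0]),np.round(rect[1]),round(rect[2],1))
for q in["tray","bin_a","lid_a","few","brimful"]: ext(q)
for q in["tip_box","tube_rack","pipette","wash_bottle","timer","reagent_bottle","microtube_rack"]: ext(q,k=1)
# bin rim points: z 0.106-0.114
for lo,hi in((0.1,0.6),(-0.6,-0.1)):
    m=(P[...,1]>lo)&(P[...,1]<hi)&(np.abs(P[...,2]-0.11)<0.006)&(P[...,0]>0.2)&(P[...,0]<0.6)
    c=im["color"].astype(int);m&=(c[...,0]-c[...,2]>60)
    p=P[m];print("rim",len(p),np.round(np.percentile(p[:,:2],[1,99],axis=0),3),cv2.minAreaRect((p[:,:2]*1000).astype(np.float32)))
    m=(P[...,1]>lo)&(P[...,1]<hi)&(P[...,2]>0.13)&(c[...,0]-c[...,2]>60)
    p=P[m]
    if len(p): 
        zs=p[:,2]
        for a in np.arange(.13,.33,.02):
            s=p[(zs>=a)&(zs<a+.02)]
            if len(s): print("lid z",round(a+.01,2),len(s),np.round(s[:,:2].mean(0),3),np.round(s[:,0].min(),3),np.round(s[:,0].max(),3))
E
python3 meas.py
```

```text
tray top 0.91 bb [320. 196.  73.  95.] z5/50/98 [0.    0.008 0.044] lo [ 0.45  -0.101] hi [0.707 0.086] rect [577. -13.] [256. 172.] 17.8
bin_a top 0.78 bb [447. 198. 104.  95.] z5/50/98 [0.005 0.109 0.314] lo [ 0.428 -0.429] hi [ 0.63  -0.227] rect [ 542. -377.] [227. 298.] 4.3
bin_a top 0.36 bb [318. 195.  72.  98.] z5/50/98 [0.001 0.008 0.044] lo [ 0.449 -0.1  ] hi [0.708 0.088] rect [578. -14.] [258. 166.] 17.1
lid_a top 0.85 bb [487. 191.  31.  87.] z5/50/98 [0.121 0.232 0.318] lo [ 0.443 -0.461] hi [ 0.627 -0.391] rect [ 537. -458.] [190. 135.] 1.6
lid_a top 0.73 bb [170. 204.  18.  84.] z5/50/98 [0.115 0.233 0.319] lo [0.435 0.35 ] hi [0.654 0.467] rect [565. 409.] [263. 119.] 1.3
few top 0.72 bb [221. 220.  41.  44.] z5/50/98 [0.007 0.031 0.04 ] lo [0.462 0.223] hi [0.582 0.339] rect [527. 279.] [128. 118.] 7.3
few top 0.27 bb [437. 204.  71.  67.] z5/50/98 [0.028 0.093 0.104] lo [ 0.448 -0.408] hi [ 0.61  -0.248] rect [ 533. -329.] [176. 185.] 4.1
brimful top 0.93 bb [438. 206.  70.  72.] z5/50/98 [0.03  0.093 0.104] lo [ 0.448 -0.407] hi [ 0.612 -0.248] rect [ 534. -329.] [
[... 840 characters left out ...]
 4.] [ 34. 115.] 19.2
microtube_rack top 0.74 bb [463. 294.  76.  35.] z5/50/98 [0.023 0.029 0.042] lo [ 0.247 -0.493] hi [ 0.335 -0.297] rect [ 291. -396.] [ 90. 201.] 1.9
rim 398 [[0.429 0.184]
 [0.596 0.376]] ((515.1038818359375, 279.1545104980469), (194.03997802734375, 170.46363830566406), 89.23738861083984)
lid z 0.28 20 [0.514 0.354] 0.447 0.596
lid z 0.3 163 [0.529 0.354] 0.437 0.622
lid z 0.32 70 [0.53  0.351] 0.499 0.558
rim 440 [[ 0.427 -0.429]
 [ 0.595 -0.226]] ((517.442138671875, -327.78277587890625), (174.48240661621094, 196.321044921875), 3.9432365894317627)
lid z 0.28 2 [ 0.491 -0.402] 0.483 0.5
lid z 0.3 173 [ 0.534 -0.398] 0.443 0.63
lid z 0.32 82 [ 0.536 -0.395] 0.507 0.564
```

```bash
cat >> h.py <<'E'
def pose(yaw,tilt=0):
    a=np.radians(yaw);c,s=np.cos(a),np.sin(a)
    return R.from_matrix(np.array([[-s,c,0],[c,s,0],[0,0,-1]]).T@np.eye(3))*R.from_rotvec([np.radians(tilt),0,0])
def to(p,yaw,tilt=0):
    s=ctrl.get_state();R0=R.from_rotvec(s["tool_rot"])
    sl=R0.inv().apply(np.array(p)-s["position"])/.25
    an=np.degrees((R0.inv()*pose(yaw,tilt)).as_rotvec())/30
    print("t",round(s["time"],2),"pos",np.round(s["position"],4),"slide",np.round(sl,3),"ang",np.round(an,3),"q",np.round(s["joint_positions"],2))
E
python3 - <<'E'
from h import *
P=np.load("top0.npz")["p"];a=np.radians(17.8)
d=P-np.array([.582,-.011,0]);x=d[...,0]*np.cos(a)+d[...,1]*np.sin(a);y=-d[...,0]*np.sin(a)+d[...,1]*np.cos(a)
m=(x<-.1)&(x>-.15)&(np.abs(y)<.07)&(P[...,2]>.03)&(P[...,2]<.06)
p=P[m];print(len(p),p.mean(0),x[m].min(),x[m].max(),y[m].min(),y[m].max(),np.polyfit(y[m],x[m],1))
m=(np.abs(x)<.14)&(np.abs(y)<.1)&(P[...,2]>.03)&(P[...,2]<.05);print(x[m].min(),x[m].max(),y[m].min(),y[m].max())
m=(P[...,1]<-.12)&(P[...,1]>-.3)&(P[...,0]<.4)&(P[...,0]>.2)&(P[...,2]>.1);print("wash",P[m].mean(0))
m=(P[...,1]<.5)&(P[...,1]>.25)&(P[...,0]<.4)&(P[...,0]>.15)&(P[...,2]>.1);print("reag",P[m].mean(0))
to([.464,-.049,.3],17.8)
E
```

```text
211 [ 0.46347976 -0.04595927  0.04019835] -0.13403324263148111 -0.10071051559358957 -0.04656038017305392 0.053300434155227304 [ 0.00486931 -0.12354783]
-0.13403324263148111 0.11272035107477162 -0.08006822706140895 0.08370140378950693
wash [ 0.32874707 -0.21417458  0.13080348]
reag [0.28780909 0.35264707 0.14187667]
t 0.75 pos [ 0.2191 -0.612   0.2336] slide [ 1.681 -1.79  -0.266] ang [ 0.     0.    -2.937] q [ 1.24  0.32 -0.07  1.45  0.02  1.37 -0.06]
```

```bash
python3 -m inch '[{"slide":[0,0,-0.26],"angular":[0,0,0],"claw":0},{"slide":[0,0,-0.26],"angular":[0,0,0],"claw":0},{"slide":[0.9,-0.9,-0.26],"angular":[0,0,-0.98],"claw":0},{"slide":[0.9,-0.9,-0.26],"angular":[0,0,-0.98],"claw":0},{"slide":[0.9,-0.9,-0.26],"angular":[0,0,-0.98],"claw":0},{"slide":[0.9,-0.9,-0.26],"angular":[0,0,-0.98],"claw":0},{"slide":[0.9,-0.9,-0.26],"angular":[0,0,-0.98],"claw":0},{"slide":[0.9,-0.9,-0.26],"angular":[0,0,-0.98],"claw":0},{"slide":[0.9,-0.9,-0.26],"angular":[0,0,-0.98],"claw":0},{"slide":[0.9,-0.9,-0.26],"angular":[0,0,-0.98],"claw":0}]' 40
python3 -c "
from h import *
to([.4645,-.0455,.3],18)"
```

```text
time: 1.75
position: [0.3573, -0.3212, 0.2996]
tool_rot: [2.851, 1.314, 0.001]
ft_force: [-0.0, -0.8, -0.5]
grip_width: 0.501
grip_force: 0.0
t 1.75 pos [ 0.3573 -0.3212  0.2996] slide [ 1.117 -0.391 -0.003] ang [ 0.004  0.003 -1.951] q [ 1.03 -0.06 -0.33  1.74 -0.02  1.45 -0.01]
```

```bash
python3 -m inch '[{"slide":[1,-0.35,0],"angular":[0,0,-0.98],"claw":0},{"slide":[1,-0.35,0],"angular":[0,0,-0.98],"claw":0},{"slide":[1,-0.35,0],"angular":[0,0,-0.98],"claw":0},{"slide":[1,-0.35,0],"angular":[0,0,-0.98],"claw":0},{"slide":[1,-0.35,0],"angular":[0,0,-0.98],"claw":0},{"slide":[1,-0.35,0],"angular":[0,0,-0.98],"claw":0},{"slide":[1,-0.35,0],"angular":[0,0,-0.98],"claw":0}]'
python3 -c "
from h import *
to([.4645,-.0455,.15],18)"
```

```text
time: 2.45
position: [0.4536, -0.0766, 0.2991]
tool_rot: [2.428, 1.992, 0.001]
ft_force: [0.1, 0.0, 0.6]
grip_width: 0.501
grip_force: 0.0
t 2.45 pos [ 0.4536 -0.0766  0.2991] slide [0.13  0.018 0.596] ang [ 0.003  0.001 -0.976] q [ 0.78 -0.11 -0.61  1.77 -0.06  1.46 -0.02]
```

```bash
python3 -m inch '[{"slide":[0.13,0.018,0],"angular":[0,0,-0.976],"claw":0},{"slide":[0.13,0.018,0.2],"angular":[0,0,-0.976],"claw":0},{"slide":[0.13,0.018,0.4],"angular":[0,0,-0.976],"claw":0},{"slide":[0.13,0.018,0.6],"angular":[0,0,-0.976],"claw":0},{"slide":[0.13,0.018,0.7],"angular":[0,0,-0.976],"claw":0},{"slide":[0.13,0.018,0.7],"angular":[0,0,-0.976],"claw":0},{"slide":[0.13,0.018,0.7],"angular":[0,0,-0.976],"claw":0}]'
python3 - <<'E'
from h import *
to([.4645,-.0455,.025],18)
im=ctrl.get_image("scene");cv2.imwrite("pics/g.png",cv2.resize(im["color"][130:300,200:460,::-1],None,fx=3,fy=3))
E
```

```text
time: 3.15
position: [0.4638, -0.0491, 0.1241]
tool_rot: [1.855, 2.535, -0.0]
ft_force: [0.6, -0.7, -0.6]
grip_width: 0.499
grip_force: 0.0
t 3.15 pos [ 0.4638 -0.0491  0.1241] slide [0.013 0.007 0.396] ang [ 0.     0.    -0.013] q [ 0.7   0.05 -0.67  2.01  0.04  1.1   0.33]
```

View pics/g.png

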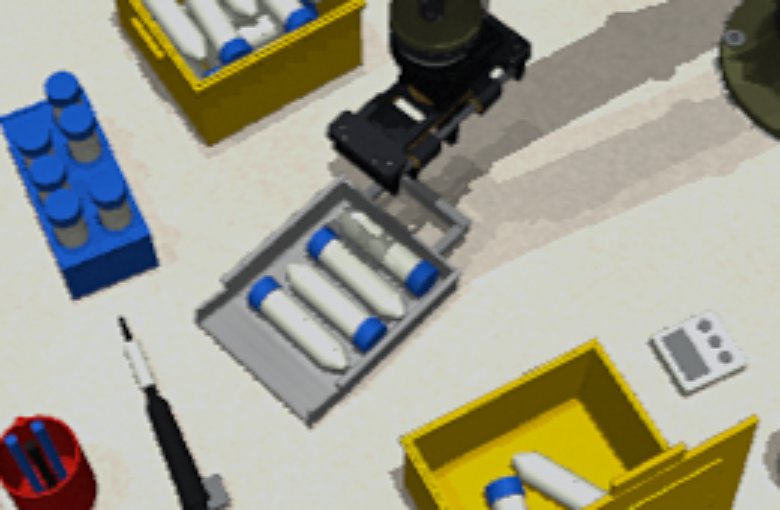

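The picture shows the gripper above the handle at about (430,200), lined up along the tray's axis, with the four tubes still in the tray. Next I go down and grip.

```bash
python3 -m inch '[{"slide":[0.013,0.007,0.15],"angular":[0,0,-0.013],"claw":0},{"slide":[0.013,0.007,0.25],"angular":[0,0,-0.013],"claw":0},{"slide":[0.013,0.007,0.33],"angular":[0,0,-0.013],"claw":0},{"slide":[0.013,0.007,0.4],"angular":[0,0,-0.013],"claw":0},{"slide":[0.013,0.007,0.4],"angular":[0,0,-0.013],"claw":0},{"slide":[0.013,0.007,0.4],"angular":[0,0,-0.013],"claw":0},{"slide":[0.013,0.007,0.4],"angular":[0,0,-0.013],"claw":-1},{"slide":[0.013,0.007,0.4],"angular":[0,0,-0.013],"claw":-1},{"slide":[0.013,0.007,0.4],"angular":[0,0,-0.013],"claw":-1},{"slide":[0.013,0.007,0.4],"angular":[0,0,-0.013],"claw":-1}]' 58
python3 -m inch '[{"slide":[0,0,0],"angular":[0,0,0],"claw":-1},{"slide":[0,0,0],"angular":[0,0,0],"claw":-1},{"slide":[0,0,0],"angular":[0,0,0],"claw":-1},{"slide":[0,0,0],"angular":[0,0,0],"claw":-1}]' 58
python3 -m inch '[{"slide":[0,0,-0.02],"angular":[0,0,0],"claw":-1},{"slide":[0,0,-0.04],"angular":[0,0,0],"claw":-1},{"slide":[0,0,-0.07],"angular":[0,0,0],"claw":-1},{"slide":[0,0,-0.12],"angular":[0,0,0],"claw":-1},{"slide":[0,0,-0.2],"angular":[0,0,0],"claw":-1},{"slide":[0,0,-0.2],"angular":[0,0,0],"claw":-1},{"slide":[0,0,-0.2],"angular":[0,0,0],"claw":-1}]'
python3 - <<'E'
from h import *
to([.4645,-.0455,.25],18)
im=ctrl.get_image("scene");save(im,"g2")
P=cloud(im);r=ctrl.outline_of("tray","scene")[0];p=P[r["mask"]];print(np.nanpercentile(p[:,2],[2,25,50,90]))
m=r["mask"]&~np.isnan(P[...,0]);p=P[m];print(np.linalg.lstsq(np.c_[p[:,:2],np.ones(len(p))],p[:,2],rcond=None)[0])
E
```

```text
time: 4.2
position: [0.4633, -0.0441, 0.0238]
tool_rot: [-1.843, -2.543, 0.003]
ft_force: [-4.7, -1.7, 4.2]
grip_width: 0.219
grip_force: 2.3
time: 4.6
position: [0.4639, -0.0439, 0.0234]
tool_rot: [-1.843, -2.544, 0.001]
ft_force: [-3.0, -3.6, 1.5]
grip_width: 0.134
grip_force: 57.9
time: 5.3
position: [0.4646, -0.0436, 0.0741]
tool_rot: [1.842, 2.543, 0.0]
ft_force: [0.1, 0.1, -5.8]
grip_width: 0.13
grip_force: 58.4
t 5.3 pos [ 0.4646 -0.0436  0.0741] slide [-0.008 -0.002 -0.704] ang [0.002 0.002 0.006] q [ 0.69  0.12 -0.68  2.05  0.09  0.99  0.28]
[0.04830118 0.05361274 0.05747905 0.08886312]
[-0.08051276 -0.02032514  0.11357964]
```

View pics/g2.png

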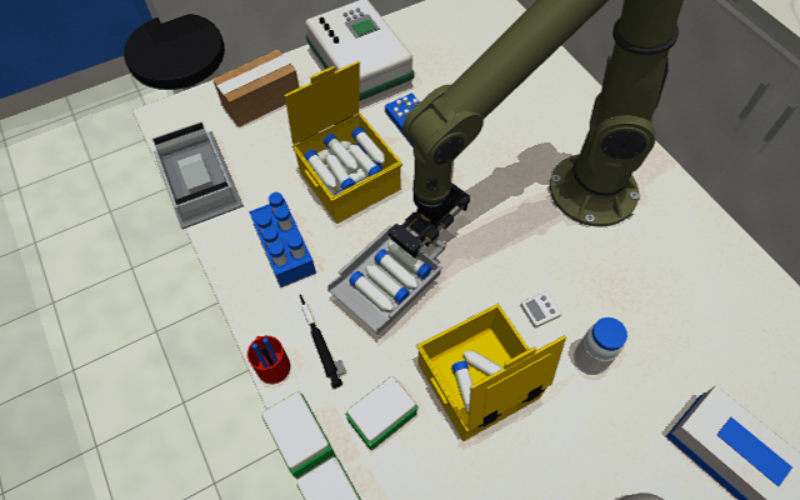

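The tray is lifted level with all four tubes still in it. I'll raise it with the lip slightly up.

```bash
python3 -m inch '[{"slide":[0,0,-0.05],"angular":[-0.04,0,0],"claw":-1},{"slide":[0,0,-0.12],"angular":[-0.08,0,0],"claw":-1},{"slide":[0,0,-0.2],"angular":[-0.12,0,0],"claw":-1},{"slide":[0,0,-0.28],"angular":[-0.16,0,0],"claw":-1},{"slide":[0,0,-0.36],"angular":[-0.2,0,0],"claw":-1},{"slide":[0,0,-0.44],"angular":[-0.2,0,0],"claw":-1},{"slide":[0,0,-0.52],"angular":[-0.2,0,0],"claw":-1},{"slide":[0,0,-0.57],"angular":[-0.2,0,0],"claw":-1},{"slide":[0,0,-0.57],"angular":[-0.2,0,0],"claw":-1}]'
python3 -c "
from h import *
to([.484,-.036,.217],42,-6);to([.504,-.028,.217],66,-6);to([.524,-.02,.217],90,-6)"
```

```text
time: 6.3
position: [0.465, -0.0435, 0.2171]
tool_rot: [1.804, 2.491, 0.131]
ft_force: [1.3, 0.9, -5.9]
grip_width: 0.128
grip_force: 58.5
t 6.3 pos [ 0.465  -0.0435  0.2171] slide [0.005 0.081 0.009] ang [ 0.003  0.087 -0.789] q [ 0.76 -0.14 -0.63  1.96 -0.13  1.2   0.49]
t 6.3 pos [ 0.465  -0.0435  0.2171] slide [0.01  0.166 0.018] ang [ 0.002  0.171 -1.585] q [ 0.76 -0.14 -0.63  1.96 -0.13  1.2   0.49]
t 6.3 pos [ 0.465  -0.0435  0.2171] slide [0.016 0.252 0.027] ang [ 1.00e-03  2.55e-01 -2.38e+00] q [ 0.76 -0.14 -0.63  1.96 -0.13  1.2   0.49]
```

```bash
python3 -m inch '[{"slide":[0,0.01,0],"angular":[0,0.01,-0.06],"claw":-1},{"slide":[0,0.02,0],"angular":[0,0.02,-0.16],"claw":-1},{"slide":[0,0.03,0],"angular":[0,0.03,-0.27],"claw":-1},{"slide":[0,0.04,0],"angular":[0,0.04,-0.38],"claw":-1},{"slide":[0,0.05,0],"angular":[0,0.05,-0.49],"claw":-1},{"slide":[0,0.06,0],"angular":[0,0.065,-0.6],"claw":-1},{"slide":[0.005,0.07,0.01],"angular":[0,0.075,-0.7],"claw":-1},{"slide":[0.005,0.08,0.01],"angular":[0,0.085,-0.79],"claw":-1}]'
python3 -c "
from h import *
to([.504,-.028,.217],66,-6);to([.524,-.02,.217],90,-6)"
```

```text
time: 7.1
position: [0.4821, -0.0357, 0.2135]
tool_rot: [1.255, 2.834, 0.149]
ft_force: [0.5, 0.4, -4.9]
grip_width: 0.135
grip_force: 58.3
t 7.1 pos [ 0.4821 -0.0357  0.2135] slide [-0.036  0.087 -0.005] ang [-0.001  0.075 -0.789] q [ 0.73 -0.06 -0.62  1.91 -0.12  1.22  0.88]
t 7.1 pos [ 0.4821 -0.0357  0.2135] slide [-0.066  0.167  0.003] ang [ 0.     0.158 -1.584] q [ 0.73 -0.06 -0.62  1.91 -0.12  1.22  0.88]
```

```bash
python3 -m inch '[{"slide":[0,0.01,0],"angular":[0,0.01,-0.1],"claw":-1},{"slide":[-0.01,0.02,0],"angular":[0,0.02,-0.2],"claw":-1},{"slide":[-0.015,0.03,0],"angular":[0,0.03,-0.3],"claw":-1},{"slide":[-0.02,0.04,0],"angular":[0,0.04,-0.4],"claw":-1},{"slide":[-0.025,0.05,0],"angular":[0,0.05,-0.5],"claw":-1},{"slide":[-0.03,0.065,0],"angular":[0,0.06,-0.6],"claw":-1},{"slide":[-0.036,0.075,0],"angular":[0,0.07,-0.7],"claw":-1},{"slide":[-0.036,0.087,-0.005],"angular":[0,0.075,-0.79],"claw":-1}]'
python3 -c "
from h import *
to([.524,-.02,.217],90,-6)"
```

```text
time: 7.9
position: [0.5045, -0.0286, 0.2172]
tool_rot: [0.648, 3.047, 0.158]
ft_force: [-0.4, -0.1, -3.9]
grip_width: 0.137
grip_force: 58.3
t 7.9 pos [ 0.5045 -0.0286  0.2172] slide [-0.057  0.063  0.007] ang [-0.002  0.085 -0.795] q [ 0.7   0.02 -0.63  1.84 -0.09  1.25  1.25]
```

```bash
python3 -m inch '[{"slide":[0,0.01,0],"angular":[0,0.01,-0.1],"claw":-1},{"slide":[-0.01,0.02,0],"angular":[0,0.02,-0.2],"claw":-1},{"slide":[-0.02,0.03,0],"angular":[0,0.03,-0.3],"claw":-1},{"slide":[-0.03,0.035,0],"angular":[0,0.04,-0.4],"claw":-1},{"slide":[-0.04,0.04,0],"angular":[0,0.05,-0.5],"claw":-1},{"slide":[-0.05,0.05,0],"angular":[0,0.06,-0.6],"claw":-1},{"slide":[-0.057,0.06,0],"angular":[0,0.07,-0.7],"claw":-1},{"slide":[-0.057,0.063,0.007],"angular":[0,0.085,-0.795],"claw":-1},{"slide":[-0.057,0.063,0.007],"angular":[0,0.085,-0.795],"claw":-1}]'
python3 - <<'E'
from h import *
to([.524,-.02,.217],90,-6)
im=ctrl.get_image("scene");save(im,"p1")
E
```

```text
time: 8.8
position: [0.5242, -0.0197, 0.2173]
tool_rot: [0.003, 3.137, 0.163]
ft_force: [1.8, 0.5, -3.7]
grip_width: 0.131
grip_force: 58.3
t 8.8 pos [ 0.5242 -0.0197  0.2173] slide [ 0.001 -0.001  0.001] ang [-0.001  0.001 -0.004] q [ 0.68  0.11 -0.66  1.76 -0.04  1.29  1.6 ]
```

View pics/p1.png

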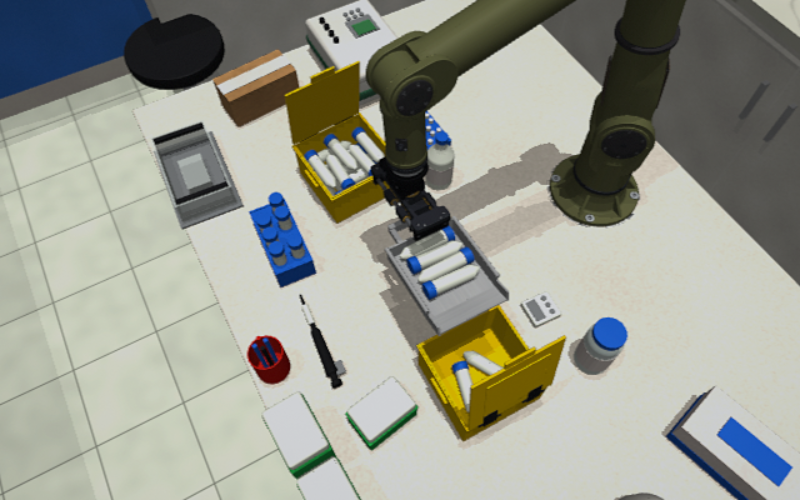

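The tray points at the open bin with its lip at about (460,320), over the near rim, and the tubes are still at the back. Next I pour, pivoting about the lip.

```bash
python3 -c "
from h import *
for th,y,z in((0,-.009,.166),(10,-.003,.198),(20,.01,.234)): to([.524,y,z],90,th)"
```

```text
t 8.85 pos [ 0.5242 -0.0198  0.2176] slide [0.001 0.021 0.21 ] ang [ 0.198  0.001 -0.007] q [ 0.68  0.11 -0.66  1.76 -0.04  1.29  1.6 ]
t 8.85 pos [ 0.5242 -0.0198  0.2176] slide [0.001 0.059 0.085] ang [ 0.532  0.001 -0.007] q [ 0.68  0.11 -0.66  1.76 -0.04  1.29  1.6 ]
t 8.85 pos [ 0.5242 -0.0198  0.2176] slide [ 0.001  0.125 -0.053] ang [ 0.865  0.    -0.007] q [ 0.68  0.11 -0.66  1.76 -0.04  1.29  1.6 ]
```

```bash
python3 -m inch '[{"slide":[0,0.01,0.1],"angular":[0.1,0,0],"claw":-1},{"slide":[0,0.02,0.21],"angular":[0.198,0,0],"claw":-1},{"slide":[0,0.03,0.19],"angular":[0.28,0,0],"claw":-1},{"slide":[0,0.045,0.14],"angular":[0.4,0,0],"claw":-1},{"slide":[0,0.059,0.085],"angular":[0.532,0,0],"claw":-1},{"slide":[0,0.075,0.055],"angular":[0.6,0,0],"claw":-1},{"slide":[0,0.1,0],"angular":[0.73,0,0],"claw":-1},{"slide":[0,0.125,-0.053],"angular":[0.865,0,0],"claw":-1},{"slide":[0,0.125,-0.053],"angular":[0.865,0,0],"claw":-1},{"slide":[0,0.125,-0.053],"angular":[0.865,0,0],"claw":-1}]'
python3 - <<'E'
from h import *
for th,y,z in((30,.029,.272),(40,.055,.305)): to([.524,y,z],90,th)
im=ctrl.get_image("scene");cv2.imwrite("pics/p2.png",cv2.resize(im["color"][130:380,280:500,::-1],None,fx=2.4,fy=2.4))
E
```

```text
time: 9.85
position: [0.5244, 0.0105, 0.2347]
tool_rot: [0.005, 3.093, -0.543]
ft_force: [0.0, -0.6, -2.3]
grip_width: 0.133
grip_force: 58.1
t 9.85 pos [0.5244 0.0105 0.2347] slide [ 0.002  0.019 -0.166] ang [ 0.336  0.    -0.006] q [ 0.39  0.16 -0.75  1.73  0.44  1.44  1.12]
t 9.85 pos [0.5244 0.0105 0.2347] slide [ 0.002  0.072 -0.325] ang [ 0.669 -0.    -0.006] q [ 0.39  0.16 -0.75  1.73  0.44  1.44  1.12]
```

View pics/p2.png

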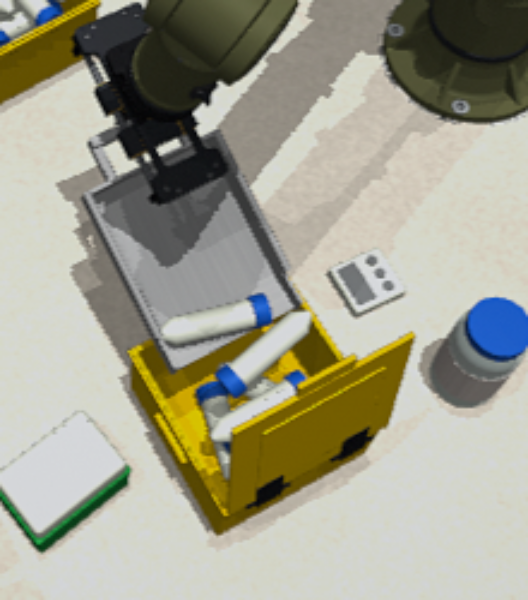

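Mid-pour: three tubes have left the tray and one is on the lip at (215,320). I'll tilt further to clear it.

```bash
python3 -m inch '[{"slide":[0,0.01,-0.08],"angular":[0.17,0,0],"claw":-1},{"slide":[0,0.019,-0.166],"angular":[0.336,0,0],"claw":-1},{"slide":[0,0.045,-0.25],"angular":[0.5,0,0],"claw":-1},{"slide":[0,0.072,-0.325],"angular":[0.669,0,0],"claw":-1},{"slide":[0,0.072,-0.325],"angular":[0.669,0,0],"claw":-1},{"slide":[0,0.072,-0.325],"angular":[0.669,0,0],"claw":-1},{"slide":[0,0.072,-0.325],"angular":[0.669,0,0],"claw":-1}]'
python3 - <<'E'
from h import *
to([.524,-.003,.230],90,10);to([.524,-.02,.230],90,0)
im=ctrl.get_image("scene");cv2.imwrite("pics/p3.png",cv2.resize(im["color"][130:380,280:500,::-1],None,fx=2.4,fy=2.4))
E
```

```text
time: 10.6
position: [0.5246, 0.0526, 0.3051]
tool_rot: [-0.011, -2.95, 1.076]
ft_force: [0.4, -0.5, -3.7]
grip_width: 0.133
grip_force: 58.0
t 10.6 pos [0.5246 0.0526 0.3051] slide [0.001 0.023 0.373] ang [-1.003 -0.003 -0.013] q [ 0.11  0.3  -0.79  1.58  0.75  1.81  0.87]
t 10.6 pos [0.5246 0.0526 0.3051] slide [ 0.001 -0.029  0.417] ang [-1.336 -0.002 -0.014] q [ 0.11  0.3  -0.79  1.58  0.75  1.81  0.87]
```

View pics/p3.png

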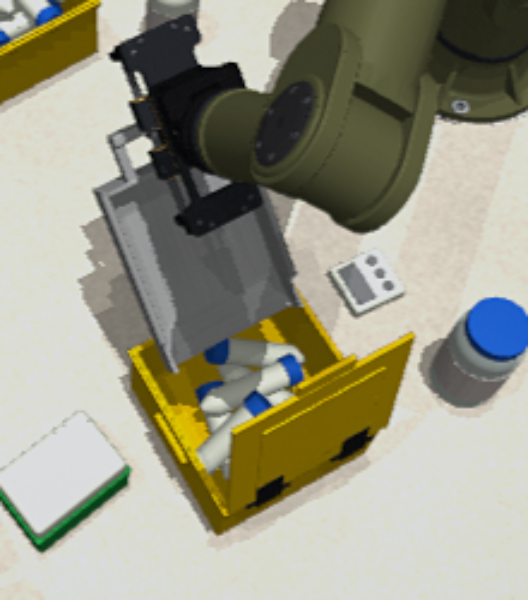

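All four tubes are in the bin and the tray is empty. I'll level it and bring it back.

```bash
python3 -m inch '[{"slide":[0,0,0.08],"angular":[-0.25,0,0],"claw":-1},{"slide":[0,0.01,0.18],"angular":[-0.5,0,0],"claw":-1},{"slide":[0,0.02,0.28],"angular":[-0.75,0,0],"claw":-1},{"slide":[0,0.023,0.35],"angular":[-1,0,-0.01],"claw":-1},{"slide":[0,0.023,0.35],"angular":[-1,0,-0.01],"claw":-1},{"slide":[0,0.023,0.35],"angular":[-1,0,-0.01],"claw":-1}]'
python3 -c "
from h import *
to([.505,-.028,.23],66,0)"
```

```text
time: 11.25
position: [0.5239, -0.001, 0.2352]
tool_rot: [-0.009, -3.128, 0.28]
ft_force: [-0.2, 1.2, -2.7]
grip_width: 0.126
grip_force: 58.1
t 11.25 pos [ 0.5239 -0.001   0.2352] slide [ 0.075 -0.103  0.04 ] ang [-0.336  0.07   0.787] q [ 0.53  0.11 -0.74  1.74  0.26  1.37  1.3 ]
```

```bash
python3 -m inch '[{"slide":[0.02,-0.05,0.02],"angular":[-0.2,0.03,0.2],"claw":-1},{"slide":[0.04,-0.08,0.04],"angular":[-0.336,0.05,0.4],"claw":-1},{"slide":[0.06,-0.1,0.04],"angular":[-0.336,0.07,0.6],"claw":-1},{"slide":[0.075,-0.103,0.04],"angular":[-0.336,0.07,0.787],"claw":-1},{"slide":[0.075,-0.103,0.04],"angular":[-0.336,0.07,0.787],"claw":-1}]'
python3 -c "
from h import *
to([.484,-.036,.22],40,0)"
```

```text
time: 11.75
position: [0.5052, -0.0236, 0.23]
tool_rot: [-0.64, -3.075, -0.001]
ft_force: [-0.5, 0.2, -1.8]
grip_width: 0.133
grip_force: 58.1
t 11.75 pos [ 0.5052 -0.0236  0.23  ] slide [ 0.058 -0.079  0.04 ] ang [ 0.    -0.001  0.882] q [ 0.64  0.05 -0.66  1.79  0.03  1.32  1.13]
```

```bash
python3 -m inch '[{"slide":[0.02,-0.03,0.02],"angular":[0,0,0.2],"claw":-1},{"slide":[0.04,-0.06,0.04],"angular":[0,0,0.45],"claw":-1},{"slide":[0.058,-0.079,0.04],"angular":[0,0,0.7],"claw":-1},{"slide":[0.058,-0.079,0.04],"angular":[0,0,0.882],"claw":-1},{"slide":[0.058,-0.079,0.04],"angular":[0,0,0.882],"claw":-1}]'
python3 -c "
from h import *
to([.4645,-.0440,.1],18,0)"
```

```text
time: 12.25
position: [0.4846, -0.0355, 0.2198]
tool_rot: [-1.323, -2.849, -0.002]
ft_force: [-0.3, 1.0, -1.8]
grip_width: 0.129
grip_force: 58.2
t 12.25 pos [ 0.4846 -0.0355  0.2198] slide [ 0.025 -0.084  0.479] ang [ 0.001 -0.002  0.739] q [ 0.66  0.   -0.64  1.84  0.    1.3   0.73]
```

```bash
python3 -m inch '[{"slide":[0.01,-0.04,0.05],"angular":[0,0,0.25],"claw":-1},{"slide":[0.025,-0.084,0.1],"angular":[0,0,0.5],"claw":-1},{"slide":[0.025,-0.084,0.2],"angular":[0,0,0.739],"claw":-1},{"slide":[0.025,-0.084,0.35],"angular":[0,0,0.739],"claw":-1},{"slide":[0.025,-0.084,0.5],"angular":[0,0,0.739],"claw":-1},{"slide":[0.025,-0.084,0.6],"angular":[0,0,0.739],"claw":-1},{"slide":[0.025,-0.084,0.68],"angular":[0,0,0.739],"claw":-1},{"slide":[0.025,-0.084,0.72],"angular":[0,0,0.739],"claw":-1},{"slide":[0.025,-0.084,0.74],"angular":[0,0,0.739],"claw":-1},{"slide":[0.025,-0.084,0.74],"angular":[0,0,0.739],"claw":-1}]'
python3 - <<'E'
from h import *
to([.4645,-.0440,.0235],18,0)
im=ctrl.get_image("scene");P=cloud(im)
a=np.radians(18);d=P-np.array([.582,-.006,0]);x=d[...,0]*np.cos(a)+d[...,1]*np.sin(a);y=-d[...,0]*np.sin(a)+d[...,1]*np.cos(a)
m=(np.abs(x)<.06)&(np.abs(y)<.06)&(P[...,2]<.06);p=P[m];print(len(p),np.linalg.lstsq(np.c_[x[m],y[m],np.ones(len(p))],p[:,2],rcond=None)[0])
E
```

```text
time: 13.25
position: [0.4647, -0.0445, 0.0347]
tool_rot: [-1.848, -2.538, -0.003]
ft_force: [0.5, -0.8, -3.1]
grip_width: 0.132
grip_force: 58.1
t 13.25 pos [ 0.4647 -0.0445  0.0347] slide [ 0.002 -0.     0.045] ang [ 0.001 -0.004 -0.004] q [ 0.64  0.19 -0.63  2.08  0.14  0.91  0.24]
1491 [-0.01667795  0.00359166  0.0141491 ]
```

```bash
python3 -m inch '[{"slide":[0,0,0.015],"angular":[0,0,0],"claw":-1},{"slide":[0,0,0.03],"angular":[0,0,0],"claw":-1},{"slide":[0,0,0.04],"angular":[0,0,0],"claw":-1},{"slide":[0,0,0.045],"angular":[0,0,0],"claw":-1},{"slide":[0,0,0.045],"angular":[0,0,0],"claw":-1},{"slide":[0,0,0.045],"angular":[0,0,0],"claw":-1}]'
python3 -m inch '[{"slide":[0,0,0],"angular":[0,0,0],"claw":-0.5},{"slide":[0,0,0],"angular":[0,0,0],"claw":-0.2},{"slide":[0,0,0],"angular":[0,0,0],"claw":0},{"slide":[0,0,0],"angular":[0,0,0],"claw":0},{"slide":[0,0,0],"angular":[0,0,0],"claw":0},{"slide":[0,0,0],"angular":[0,0,0],"claw":0}]'
```

```text
time: 13.9
position: [0.4647, -0.045, 0.0236]
tool_rot: [-1.852, -2.537, -0.003]
ft_force: [-1.1, -0.2, 0.3]
grip_width: 0.134
grip_force: 58.0
time: 14.5
position: [0.4645, -0.0449, 0.0235]
tool_rot: [-1.851, -2.537, -0.003]
ft_force: [0.2, 0.4, -0.0]
grip_width: 0.489
grip_force: 0.0
```

Tray released. Next I rise and go round behind the full bin's lid.

```bash
python3 -m inch '[{"slide":[0,0,-0.1],"angular":[0,0,0],"claw":0},{"slide":[0,0,-0.3],"angular":[0,0,0],"claw":0},{"slide":[0,0,-0.5],"angular":[0,0,0],"claw":-0.5},{"slide":[0,0,-0.7],"angular":[0,0,0.1],"claw":-1},{"slide":[0,0,-0.9],"angular":[0,0,0.3],"claw":-1},{"slide":[0,0,-1],"angular":[0,0,0.6],"claw":-1},{"slide":[0,0,-1],"angular":[0,0,0.6],"claw":-1},{"slide":[0,0,-1],"angular":[0,0,0.6],"claw":-1}]' 20
python3 - <<'E'
from h import *
to([.536,-.475,.43],0)
im=ctrl.get_image("top");save(im,"t2");P=cloud(im);c=im["color"].astype(int)
m=(P[...,1]<-.33)&(P[...,1]>-.5)&(P[...,0]>.4)&(P[...,0]<.7)&(P[...,2]>.26);p=P[m];print(len(p),p.mean(0),p.min(0),p.max(0))
m=(P[...,1]<-.47)&(P[...,1]>-.7)&(P[...,0]>.42)&(P[...,0]<.7)&(P[...,2]>.03);p=P[m];print("box",p.min(0),p.max(0))
m=(P[...,1]>.3)&(P[...,1]<.4)&(P[...,0]>.4)&(P[...,0]<.7)&(P[...,2]>.26);p=P[m];print("lidfew",p.mean(0))
E
```

```text
time: 15.3
position: [0.4644, -0.0454, 0.2733]
tool_rot: [-2.224, -2.218, -0.002]
ft_force: [-0.4, -0.2, -0.5]
grip_width: 0.055
grip_force: 0.0
t 15.3 pos [ 0.4644 -0.0454  0.2733] slide [-1.717  0.291 -0.629] ang [ 0.001 -0.003 -0.005] q [ 0.72 -0.08 -0.63  1.8  -0.05  1.4   0.09]
589 [ 0.53315037 -0.3981255   0.29143133] [ 0.44075757 -0.40993212  0.26006624] [ 0.62998419 -0.38807622  0.32399079]
box [ 0.42000185 -0.6998289   0.03004822] [ 0.69989939 -0.53625125  0.1093619 ]
lidfew [0.52640237 0.35419931 0.29238696]
```

View pics/t2.png

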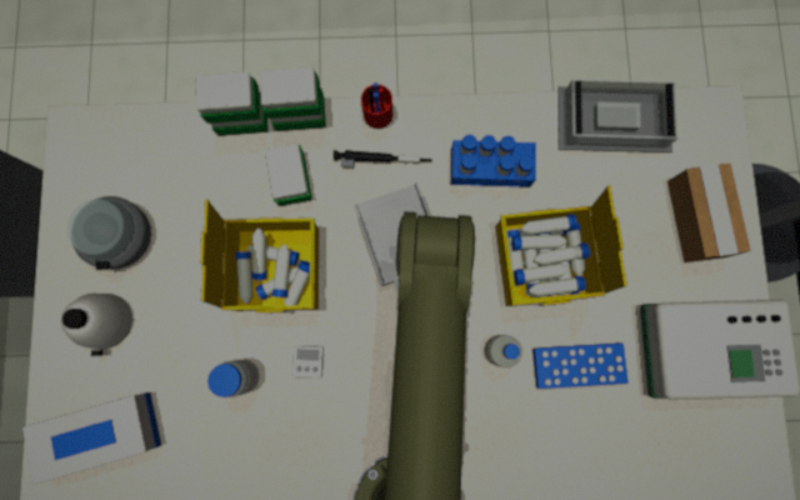

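The top view shows the tubes in the left bin (262,265), the tray back in place, nothing else disturbed and both lids still up. I'll go up and over to behind the right lid.

```bash
python3 -m inch '[{"slide":[0,0,-0.2],"angular":[0,0,0],"claw":-1},{"slide":[0,0,-0.4],"angular":[0,0,0],"claw":-1},{"slide":[0,0,-0.6],"angular":[0,0,0],"claw":-1},{"slide":[-0.2,0.1,-0.63],"angular":[0,0,0],"claw":-1},{"slide":[-0.4,0.15,-0.63],"angular":[0,0,0],"claw":-1},{"slide":[-0.6,0.2,-0.63],"angular":[0,0,0],"claw":-1},{"slide":[-0.8,0.25,-0.63],"angular":[0,0,0],"claw":-1},{"slide":[-1,0.29,-0.63],"angular":[0,0,0],"claw":-1},{"slide":[-1,0.29,-0.63],"angular":[0,0,0],"claw":-1},{"slide":[-1,0.29,-0.63],"angular":[0,0,0],"claw":-1}]'
python3 -c "
from h import *
to([.536,-.475,.43],0)"
```

```text
time: 16.35
position: [0.5353, -0.2986, 0.4266]
tool_rot: [-2.224, -2.208, -0.001]
ft_force: [0.6, 1.2, -0.3]
grip_width: 0.002
grip_force: 0.0
t 16.35 pos [ 0.5353 -0.2986  0.4266] slide [-0.706  0.008 -0.017] ang [-0.009 -0.01  -0.014] q [ 0.83  0.27 -0.49  1.17  0.12  1.74  0.37]
```

```bash
python3 -m inch '[{"slide":[-0.2,0,0],"angular":[0,0,0],"claw":-1},{"slide":[-0.4,0,0],"angular":[0,0,0],"claw":-1},{"slide":[-0.6,0,0],"angular":[0,0,0],"claw":-1},{"slide":[-0.7,0.008,0],"angular":[0,0,-0.014],"claw":-1},{"slide":[-0.7,0.008,0],"angular":[0,0,-0.014],"claw":-1},{"slide":[-0.7,0.008,0.2],"angular":[0,0,-0.014],"claw":-1},{"slide":[-0.7,0.008,0.4],"angular":[0,0,-0.014],"claw":-1},{"slide":[-0.7,0.008,0.56],"angular":[0,0,-0.014],"claw":-1},{"slide":[-0.7,0.008,0.56],"angular":[0,0,-0.014],"claw":-1},{"slide":[-0.7,0.008,0.56],"angular":[0,0,-0.014],"claw":-1}]'
python3 -c "
from h import *
for y,z in((-.41,.285),(-.36,.27),(-.32,.245),(-.285,.205),(-.268,.165),(-.262,.122)):to([.536,y,z],0)"
```

```text
time: 17.35
position: [0.538, -0.4685, 0.2912]
tool_rot: [-2.214, -2.227, -0.004]
ft_force: [0.0, -0.8, 2.3]
grip_width: 0.01
grip_force: 0.0
t 17.35 pos [ 0.538  -0.4685  0.2912] slide [ 0.234 -0.007  0.026] ang [ 0.001 -0.006  0.011] q [ 0.95  0.48 -0.42  1.16  0.19  1.54  0.57]
t 17.35 pos [ 0.538  -0.4685  0.2912] slide [ 0.434 -0.005  0.086] ang [ 0.001 -0.006  0.011] q [ 0.95  0.48 -0.42  1.16  0.19  1.54  0.57]
t 17.35 pos [ 0.538  -0.4685  0.2912] slide [ 0.594 -0.004  0.187] ang [ 0.001 -0.006  0.011] q [ 0.95  0.48 -0.42  1.16  0.19  1.54  0.57]
t 17.35 pos [ 0.538  -0.4685  0.2912] slide [ 0.733 -0.004  0.347] ang [ 0.001 -0.006  0.011] q [ 0.95  0.48 -0.42  1.16  0.19  1.54  0.57]
t 17.35 pos [ 0.538  -0.4685  0.2912] slide [ 0.801 -0.003  0.507] ang [ 0.001 -0.006  0.011] q [ 0.95  0.48 -0.42  1.16  0.19  1.54  0.57]
t 17.35 pos [ 0.538  -0.4685  0.2912] slide [ 0.824 -0.003  0.679] ang [ 0.001 -0.006  0.011] q [ 0.95  0.48 -0.42  1.16  0.19  1.54  0.57]
```

```bash
python3 -m inch '[{"slide":[0.12,0,0],"angular":[0,0,0],"claw":-1},{"slide":[0.2,0,0],"angular":[0,0,0],"claw":-1},{"slide":[0.26,0,0.01],"angular":[0,0,0],"claw":-1},{"slide":[0.32,0,0.03],"angular":[0,0,0],"claw":-1},{"slide":[0.38,0,0.05],"angular":[0,0,0],"claw":-1},{"slide":[0.434,0,0.086],"angular":[0,0,0],"claw":-1},{"slide":[0.5,0,0.12],"angular":[0,0,0],"claw":-1},{"slide":[0.55,0,0.15],"angular":[0,0,0],"claw":-1},{"slide":[0.594,0,0.187],"angular":[0,0,0],"claw":-1},{"slide":[0.594,0,0.187],"angular":[0,0,0],"claw":-1}]'
python3 -c "
from h import *
for y,z in((-.305,.225),(-.285,.205),(-.268,.165),(-.262,.122)):to([.536,y,z],0)"
```

```text
time: 18.35
position: [0.5377, -0.3195, 0.2441]
tool_rot: [-2.213, -2.228, -0.005]
ft_force: [0.4, -0.4, 0.1]
grip_width: 0.006
grip_force: 0.0
t 18.35 pos [ 0.5377 -0.3195  0.2441] slide [ 0.058 -0.007  0.077] ang [ 0.002 -0.005  0.012] q [ 0.89  0.3  -0.49  1.49  0.14  1.39  0.4 ]
t 18.35 pos [ 0.5377 -0.3195  0.2441] slide [ 0.138 -0.006  0.157] ang [ 0.002 -0.005  0.012] q [ 0.89  0.3  -0.49  1.49  0.14  1.39  0.4 ]
t 18.35 pos [ 0.5377 -0.3195  0.2441] slide [ 0.205 -0.006  0.317] ang [ 0.002 -0.005  0.012] q [ 0.89  0.3  -0.49  1.49  0.14  1.39  0.4 ]
t 18.35 pos [ 0.5377 -0.3195  0.2441] slide [ 0.229 -0.006  0.489] ang [ 0.002 -0.005  0.012] q [ 0.89  0.3  -0.49  1.49  0.14  1.39  0.4 ]
```

```bash
python3 -m inch '[{"slide":[0.06,0,0.08],"angular":[0,0,0],"claw":-1},{"slide":[0.138,0,0.157],"angular":[0,0,0],"claw":-1},{"slide":[0.17,0,0.23],"angular":[0,0,0],"claw":-1},{"slide":[0.205,0,0.317],"angular":[0,0,0],"claw":-1},{"slide":[0.22,0,0.39],"angular":[0,0,0],"claw":-1},{"slide":[0.229,0,0.44],"angular":[0,0,0],"claw":-1},{"slide":[0.229,0,0.465],"angular":[0,0,0],"claw":-1},{"slide":[0.229,0,0.475],"angular":[0,0,0],"claw":-1},{"slide":[0.229,0,0.482],"angular":[0,0,0],"claw":-1},{"slide":[0.229,0,0.482],"angular":[0,0,0],"claw":-1}]'
```

```text
time: 19.35
position: [0.5367, -0.2643, 0.1276]
tool_rot: [-2.217, -2.224, -0.001]
ft_force: [-9.3, 5.7, 21.5]
grip_width: 0.004
grip_force: 10.6
```

Pressing down with about 21 N at z 0.1276, so the lid is shut on the rim. I'll lift off and check.

```bash
python3 -m inch '[{"slide":[0,0,-0.15],"angular":[0,0,0],"claw":-1},{"slide":[0,0,-0.35],"angular":[0,0,0],"claw":-1},{"slide":[0,0,-0.55],"angular":[0,0,0],"claw":-1},{"slide":[0,0,-0.75],"angular":[0,0,0],"claw":-1},{"slide":[-0.4,0,-0.9],"angular":[0,0,0],"claw":-1},{"slide":[-0.8,-0.4,-1],"angular":[0,0,0],"claw":-1},{"slide":[-1,-0.8,-1],"angular":[0,0,0],"claw":-1},{"slide":[-1,-0.8,-1],"angular":[0,0,0],"claw":-1},{"slide":[-1,-0.8,-1],"angular":[0,0,0],"claw":-1}]'
python3 - <<'E'
from h import *
im=ctrl.get_image("scene");save(im,"e1");P=cloud(im);c=im["color"].astype(int)
m=(P[...,1]<-.25)&(P[...,1]>-.40)&(P[...,0]>.46)&(P[...,0]<.6)&(P[...,2]>.08)&(P[...,2]<.2);p=P[m]
print(len(p),np.linalg.lstsq(np.c_[p[:,:2]-[.53,-.328],np.ones(len(p))],p[:,2],rcond=None)[0])
a=np.radians(18);d=P-np.array([.582,-.006,0]);x=d[...,0]*np.cos(a)+d[...,1]*np.sin(a);y=-d[...,0]*np.sin(a)+d[...,1]*np.cos(a)
m=(np.abs(x)<.06)&(np.abs(y)<.06)&(P[...,2]<.06);p=P[m];print(len(p),np.linalg.lstsq(np.c_[x[m],y[m],np.ones(len(p))],p[:,2],rcond=None)[0])
E
```

```text
time: 20.25
position: [0.4007, -0.4563, 0.3615]
tool_rot: [-2.218, -2.225, -0.003]
ft_force: [0.4, -1.7, 1.0]
grip_width: 0.006
grip_force: 0.0
1816 [ 0.00379575 -0.00999486  0.11905671]
1460 [-0.00102627 -0.00058123  0.0047423 ]
```

View pics/e1.png

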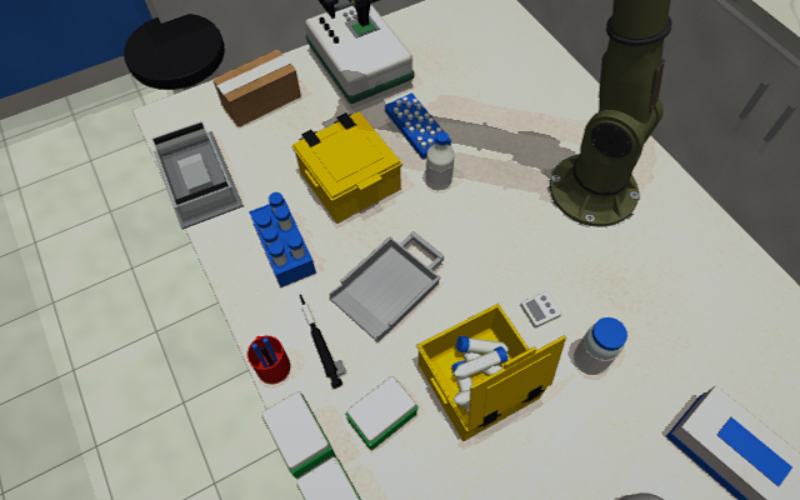

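The right-hand bin's lid is shut flat at about (348,165). The tray lies flat and empty at (388,285). The other bin holds the tubes with its lid open, and the bystanders haven't moved.

```bash
python3 -c "
from bench import ctrl
print(ctrl.close_job())"
```

```text
the job is handed in; nothing more can be done
None
```

Job handed in at about 20 s of the 67 s allowed: the four tubes are in the bin that had room with its lid left open, the empty tray is back flat on the bench, the full bin's lid is shut, and the other things look undisturbed.

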